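# Bolt the lid of a culture incubator

### The arm

A 6-joint arm with a two-finger parallel gripper is mounted at the origin on the work surface. World frame = base frame: x ahead of the robot, y to its left, z up, the work surface at z = 0. Lengths are in m, angles in degrees, forces in N, time in s.
With the tool pointing down it reaches from about 0.25 to 0.725 m from the base axis. Payload 9.7 kg.
Tool frame: the origin (TCP) lies midway between the tips of the shut fingers; the grasp point (between the pads) lies 19 mm behind it; z points along the fingers, y is the direction in which the jaws open and shut (so a half turn about z gives the same grasp; the last joint's range is limited). The gripper opens to 85 mm and grips with 20 to 120 N. Pads are 22 mm wide; open, the fingers measure 114 mm over their backs; the gripper's body (76 mm by 85 mm) begins 54 mm behind the grasp point. The pads swing forward as they close: fully open they stand 13 mm farther back than shut.
Start: joints at [-74.083, 4.979, 10.078, 95.1, 0, 90], TCP at [0.151, -0.529, 0.231] pointing down, gripper open.
Joint ranges: [-179.16, 179.16], [-48.56, 103.87], [-65.8, 70.77], [-126.05, 130.52], [-82.76, 87.17], [-180, 180]. Speed limits (degrees/s): [127.2, 127.2, 147.25, 180, 180, 180].

### API

Orientations are given as [roll, pitch, yaw] about the fixed x, y, z axes, in that order (R = Rz(yaw) Ry(pitch) Rx(roll)).
In Python, from workcell import bot, camera, recognise gives the robot as it stands. The module is installed in compiled form; this text tells all that it offers.
- The arm moves only by the tool apply_moves, never from a script. Its argument "targets" is one flat list of numbers, 7 for each row, row after row: the shift along the world's x, y, z in units of 30 mm (1.0 is 30 mm), then the turn, a rotation vector about the world's x, y, z in units of 6 degrees (1.0 is 6 degrees), then the opening, from 0 (shut) to 1 (fully open). A call has 1 to 5 rows; each row is the pose to reach, as a shift and turn from the pose commanded when the call began; what a row does not reach only later rows make up. A row lasts 1/10 s, in which the tool goes at most 50 mm and 8.59 degrees, less where a joint would pass 70% of its speed; a pose out of reach is approached as far as the arm can. A call with a gripper value outside its range is refused whole. The fingers move at their own pace and stop on an object; "newtons" is the grip in N (left out, the last holds). Time passes only in rows, so rows that repeat a pose let the fingers close. It gives the time, the measured TCP pose, the force and the opening at its end, in the units of the state.
- bot.get_obs(): the state, without advancing time (a new reading comes with each control period).
- camera(name): name is "scene" or "top" or "wrist"; returns a dict with "img" (400x640x3 uint8, red, green, blue), "intrinsics" (3x3 intrinsics, pixels), "origin" and "rotation" of the camera in the world. Camera axes: x right, y up, looking along -z (the intrinsics and any distortion apply to the point x, -y, -z); pixel columns grow to the right and rows downward; lengths in m; the calibration is good to about 2 mm. A picture is of the moment at which its call begins. There is no depth.
- bot.job_done(): hands the job in, once; it reports no verdict.
Trained networks look in the newest picture that a camera, given by its name, has taken for a name from the list of things; names that differ only in an ending like _2 or _b are one class to them, and where a whole thing is asked for, a point or a joint stands for the part that bears it (a point fixed in the world has none). Each returns a list of dicts, best first, with "conf" (0 to 1); they miss things now and then, are a little off and sometimes report something else, mostly with a low value. They report only what shows in the picture. A call takes as long as a camera call.
- recognise(query, camera): "box" ([left, top, right, bottom] in pixels, round what is visible of it).
The state is a dict: "time": time; "q": joint angles; "qd": joint speeds; "joint_efforts": joint torques, N m; "ee_pos": TCP position; "tcp_rot": TCP orientation; "wrist_force": force on the tool from outside, world axes, zero at the start; "torque": the same for the moment, N m; "opening": finger opening in m.
Only numpy, scipy, OpenCV 4.12 (cv2) and the standard library are available. Lean on these libraries where they do the work, as an engineer would, in place of code of your own. Each camera call takes 0.05 s, during which the arm holds its last target.

### The job

Bolt the incubator's lid down: slide the bolt across, under the strap on the lid, as far as it will go - it gets stiffer as it pulls the lid onto its seal - and turn its handle down into the notch so that it cannot slide back, then let go. Feel for the stop and the notch without forcing the handle or leaning on the incubator, and leave the dishes, jar and tube rack where they are.

Things in the scene. Friction and masses are not known exactly. Their poses are not given: they have to be found in the camera images.
- incubator: White bench-top incubator, 240 x 360 mm, flat top 110 mm above the table. Origin: centre of its underside, z up. Right part (y -180 to -22 mm): fixed steel deck with the barrel bolt. Left part: windowed steel lid, free edge y = -17, hinge y = +165 mm. The latch plate (see point stop_mid) belongs to this body. Beyond the bolt (x 57 to 120 mm) the deck is bare.
- rod (a point): Fixed point on the axis of the bolt's rod, at incubator x = +20, y = -115 mm, 24 mm above the deck: the foot of the handle when joint bolt is 0. Axes as the incubator's. The rod, 16 mm thick, lies level along +y in two guides up to 38 mm high and slides to +y.
- stop_mid (a point): Point on the rod's axis where the handle stands with the latch plate at mid setting (joint bolt 0.046). The shank is stopped by the edge of a saddle over the rod, 38 mm high, 12 mm long. The plate is clamped through slotted holes, so the true stop and notch lie up to 11 mm to either side along the rod: not measured, to be felt. Axes as the incubator's.
- strap (a point): Middle of the strap on the lid's edge that the bolt's round nose goes under: 33 mm wide, 18 mm long, top 43 mm above the lid. Under it a ramp, rising to +y, by which the nose presses the lid down.
- knob (a point): Middle of the knob on the bolt's handle: plain steel, 18 mm diameter, 26 mm long, on a 10 mm shank square to the rod. The point is 45 mm from the rod's axis (the knob spans 32 to 58 mm). Moves with bolt and handle.
- bolt (a joint): Travel of the bolt to the incubator's +y, m; 0 drawn back, starts at 0 to 0.02, stop at 0.035 to 0.057. Runs freely (about 1 N) at first; from about 0.023 on the ramp makes the push grow steadily, by 0.3 to 0.5 N per mm, to 4 to 13 N at the stop, which is hard. Let go there with the handle up, it slips back.
- handle (a joint): Turn of the handle about the rod, rad: 0 up, grows as it turns down to the incubator's +x side; starts at -0.2 to 0.35, light friction. On that side, 14 to 18 mm from the rod's axis, a rail 36 mm high blocks it at about 0.6, all along the travel but for a 12.5 mm notch that ends at the stop; in it the handle goes down to about 1.4. At the stop the 10 mm shank has 2.5 mm to spare behind it.
- lid (a joint): Opening of the lid, rad: 0 flush with the deck; about 0.05 at rest on its springy rubber seal (free edge some 9 mm proud); falls to between 0.037 and -0.01 as the bolt draws it down.
- dish: Clear petri dish, 90 mm across, 14 mm high, lying on the incubator's deck on the robot's side (-x) of the bolt. Origin: centre of its underside. Leave it.
- dish_stack: Three clear petri dishes stacked, 90 mm across, 42 mm high, on the table beyond the incubator. Origin: centre of its underside. Leave it.
- culture_jar: Square clear culture jar with a white cap, 79 x 79 x 99 mm, on the table right of the incubator. Origin: centre of its underside. Leave it.
- tube_rack: Green wire rack, 122 x 94 mm, with capped tubes, 148 mm high, on the table left of the incubator. Origin: centre of its underside. Leave it.

How it is judged (in metres and radians):
On the way:
1. the bolt has been slid across under the strap (value of joint bolt above 0.031 m), for 0.1 s.
At the end, for the whole second after the job is handed in: The bolt is slid across (joint bolt over 30 mm), its handle is down in the notch (joint handle over 1.2 rad), the lid is drawn down (joint lid under 0.042 rad) and the bolt is still (value of joint bolt above 0.03 m and value of joint handle above 1.2 rad and value of joint lid below 0.042 rad and velocity of joint bolt below 0.01 m/s); the robot touches nothing.
It fails at once if the handle is forced against the latch plate (its stop, rail or notch walls) with more than 15 N (contact force between handle and incubator above 15 N).
It fails at once if the robot leans on the incubator or its lid with more than 30 N (contact force between any of the fingers, the arm and incubator above 30 N).
It fails at once if a bystander is moved by more than 15 mm (distance of any of dish, dish_stack, culture_jar, tube_rack from where it was at the start of the episode above 0.015 m).
It also fails if it takes over 64 s, if anything falls off the work surface, if the arm or the gripper's body presses on something with over 40 N, if the wrist force passes 120 N, or if a joint passes its speed limit or range.

## Working session

There is one attempt and no reset: what is moved stays moved. The work goes in short steps, Python scripts to look and compute and a tool call to move; the robot and the scene stay as the last step left them, time stands still between calls to the robot, and variables do not carry over. Pictures are saved under pics/ and viewed, and the job is handed in when it is done.

Besides the shell and the picture viewer there is one more tool, called as name(argument=value, ...) on one line, values as JSON. apply_moves: Moves the arm, as the interface text tells. Its arguments: {"type":"object","properties":{"targets":{"type":"array"},"newtons":{"type":"number"}},"required":["targets"]}

```bash
mkdir -p pics; cat > h.py <<'E'
import numpy as np, cv2
from workcell import bot, camera, recognise
def snap(n,f):
    c=camera(n); cv2.imwrite(f'pics/{f}.png',c['img'][:,:,::-1]); return c
def ray(c,u,v):
    K=np.array(c['intrinsics']); d=np.linalg.inv(K)@[u,v,1]; d=np.array([d[0],-d[1],-d[2]]); return np.array(c['origin']),np.array(c['rotation'])@d
def atz(c,u,v,z):
    o,d=ray(c,u,v); return o+d*(z-o[2])/d[2]
def proj(c,p):
    q=np.array(c['rotation']).T@(np.array(p)-c['origin']); K=np.array(c['intrinsics']); w=K@[q[0],-q[1],-q[2]]; return w[:2]/w[2]
E
python3 - <<'E'
from h import *
import pickle
np.set_printoptions(precision=3,suppress=True)
for n in ['scene','top','wrist']:
    c=snap(n,n+'0'); pickle.dump(c,open(n+'0.pkl','wb'))
    print(n,c.keys(),c['intrinsics'],c['origin'],c['rotation'])
    for t in ['incubator','knob','strap','rod','stop_mid','dish','culture_jar']:
        print(t,[(np.round(r['box'],1).tolist(),round(r['conf'],2)) for r in recognise(t,n)[:2]])
print(bot.get_obs())
E
```

```text
scene dict_keys(['img', 'intrinsics', 'origin', 'rotation']) [[392.273   0.    315.447]
 [  0.    392.273 197.674]
 [  0.      0.      1.   ]] [ 1.009 -0.617  0.752] [52.71  -0.916 29.576]
incubator [([216.2, 162.5, 358.2, 294.6], 0.75)]
knob [([308.1, 137.3, 355.4, 179.9], 0.55), ([278.3, 204.5, 291.6, 221.8], 0.54)]
strap [([253.0, 167.2, 357.4, 218.9], 0.73)]
rod [([254.4, 199.3, 300.4, 252.7], 0.86)]
stop_mid [([212.9, 160.6, 354.1, 290.4], 0.73)]
dish [([235.3, 200.9, 269.5, 232.7], 0.94)]
culture_jar [([210.9, 263.8, 253.7, 320.4], 0.69), ([338.3, 235.3, 375.8, 274.4], 0.37)]
top dict_keys(['img', 'intrinsics', 'origin', 'rotation']) [[408.312   0.    321.076]
 [  0.    408.312 193.026]
 [  0.      0.      1.   ]] [0.384 0.103 1.217] [ 11.515   0.203 -84.348]
incubator [([273.2, 166.8, 408.0, 262.9], 0.82)]
knob [([277.4, 168.8, 411.8, 262.8], 0.16)]
strap [([282.8, 169.1, 349.2, 254.3], 0.88)]
rod [([350.6, 193.6, 407.7, 214.5], 0.8)]
stop_mid [([275.9, 166.2, 411.6, 257.5], 0.86)]
dish [([362.3, 216.4, 395.5, 255.4], 0.56)]
culture_jar [([417.8, 197.8, 463.9, 234.4], 0.8)]
wrist dict_keys(['img', 'intrinsics', 'origin', 'rotation']) [[346.496   0.    319.043]
 [  0.    346.496 201.176]
 [  0.      0.      1.   ]] [ 0.233 -0.506  0.374] [-19.22   -0.009 -74.048]
incubator []
knob []
strap []
rod []
stop_mid []
dish []
culture_jar []
{'time': 1.2, 'q': array([-74.084,   4.978,  10.078,  95.101,  -0.001,  90.001]), 'qd': array([ 0.11 ,  0.068, -0.043,  0.168, -0.049, -0.037]), 'joint_efforts': array([  0.   , -52.011,  46.486,   0.002,   0.   ,  -0.   ]), 'ee_pos': array([ 0.151, -0.529,  0.231]), 'tcp_rot': array([-180.   ,    0.001,   15.915]), 'wrist_force': array([-0.006,  0.195,  0.527]), 'torque': array([-0.02 ,  0.019,  0.066]), 'opening': 0.08531044327391488}
```

```bash
python3 - <<'E'
s=open('h.py').read()
s=s.replace("def snap","from scipy.spatial.transform import Rotation as Ro\ndef RR(c):return Ro.from_euler('xyz',c['rotation'],degrees=True).as_matrix()\ndef snap").replace("np.array(c['rotation'])","RR(c)")
open('h.py','w').write(s)
import cv2
for n in ['scene','top']:
    im=cv2.imread(f'pics/{n}0.png')
    x0,y0,x1,y1=(190,130,390,280) if n=='scene' else (260,150,460,300)
    cv2.imwrite(f'pics/{n}0c.png',cv2.resize(im[y0:y1,x0:x1],None,fx=4,fy=4,interpolation=cv2.INTER_CUBIC))
E
```

```text
(no output)
```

View pics/scene0.png

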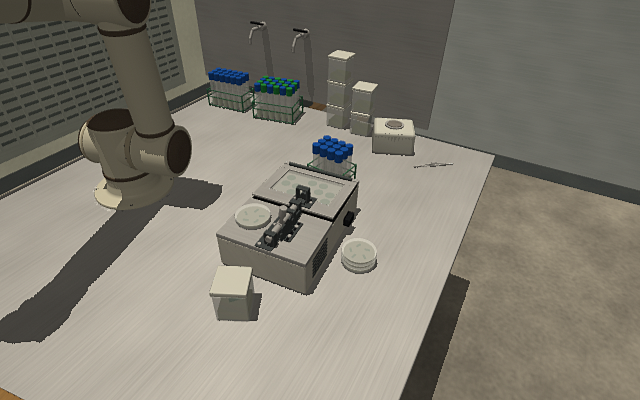

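```bash
sleep 1
```

```text
(no output)
```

View pics/scene0c.png

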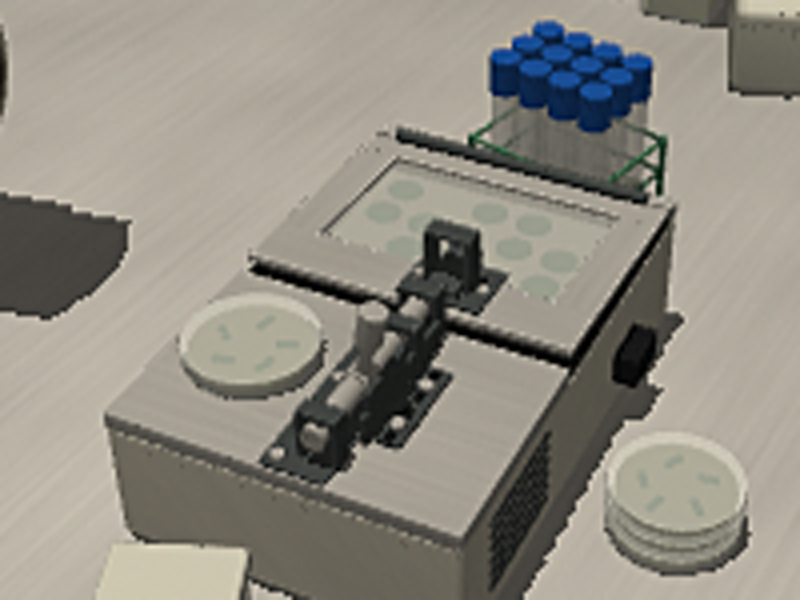

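View pics/top0c.png

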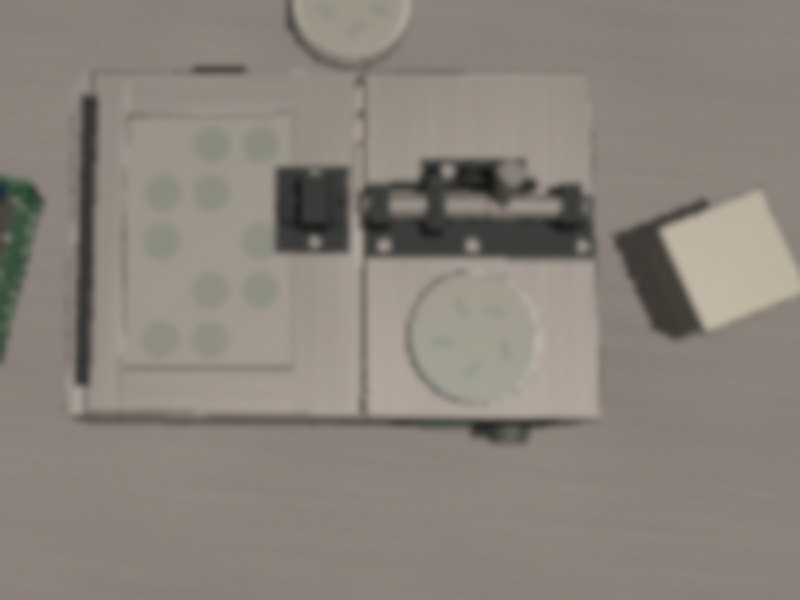

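```bash
cat > fit.py <<'E'
from h import *
import pickle
from scipy.optimize import least_squares
np.set_printoptions(precision=4,suppress=True)
S=pickle.load(open('scene0.pkl','rb'));T=pickle.load(open('top0.pkl','rb'))
fs=lambda u,v:(190+u/4,130+v/4); ft=lambda u,v:(260+u/4,150+v/4)
obs=[(S,fs(107,418),(-.12,-.18,.11)),(S,fs(463,540),(.12,-.18,.11)),(T,ft(590,72),(.12,-.18,.11)),(T,ft(600,415),(-.12,-.18,.11)),(T,ft(362,415),(-.12,-.02,.11)),(T,ft(364,72),(.12,-.02,.11)),(S,fs(672,207),(.12,.18,.11)),(S,fs(567,362),(.12,-.022,.11))]
def w(p,l):
    c,s=np.cos(p[2]),np.sin(p[2]); return np.array([p[0]+c*l[0]-s*l[1],p[1]+s*l[0]+c*l[1],l[2]])
def res(p): return np.concatenate([proj(c,w(p,l))-uv for c,uv,l in obs])
r=least_squares(res,[.4,.1,0.1],loss='soft_l1'); P=r.x
print(P[:2],np.degrees(P[2])); print(res(P).reshape(-1,2))
if __name__=='__main__':
    for n,l in dict(rod=(.02,-.115,.134),stop=(.02,-.069,.134)).items(): print(n,w(P,l),proj(S,w(P,l)),proj(T,w(P,l)))
    # knob centre: 45mm from axis; bolt b, handle a; observed
    ks=fs(375,322); kt=ft(512,178)
    # triangulate approx tip centre
    def k(b,a,R): return w(P,(.02+R*np.sin(a),-.115+b,.134+R*np.cos(a)))
    f=lambda q: np.concatenate([proj(S,k(q[0],q[1],.058))-ks, proj(T,k(q[0],q[1],.058))-kt])
    r=least_squares(f,[.01,.1]); print('knob tip',r.x,r.fun,k(*r.x,.058),k(*r.x,.045))
E
python3 fit.py
```

```text
[0.5669 0.0646] 5.554981444693542
[[-2.0913 -0.8783]
 [-0.4356 -0.1073]
 [-0.4472 -0.5489]
 [ 0.6619  0.2486]
 [ 0.501   0.1579]
 [-1.1073 -0.5897]
 [ 0.6622 -1.2065]
 [ 0.5049  1.7966]]
rod [ 0.598 -0.048  0.134] [278.7826 226.2103] [386.21   201.0168]
stop [ 0.5935 -0.0022  0.134 ] [287.6941 214.9358] [369.1275 200.9993]
knob tip [0.0017 0.2094] [-0.9386 -1.9966  0.786  -2.1044] [ 0.6098 -0.0451  0.1907] [ 0.6071 -0.0454  0.178 ]
```

The incubator stands at about (0.567, 0.065) with a yaw of 5.6°, and the knob at about (0.607, -0.045, 0.178). Next I move to above the knob with the jaws along the rod.

apply_moves(targets=[1,1.06,0.3,0,0,-0.4,0.5,2,2.12,0.5,0,0,-0.8,0.5,3,3.18,0.7,0,0,-1.2,0.5,4,4.24,0.9,0,0,-1.73,0.5,5,5.3,1,0,0,-1.73,0.5], newtons=20)

```text
time: 1.7
ee_pos: [0.3017, -0.3686, 0.262]
tcp_rot: [180.0, -0.0, 5.4]
wrist_force: [1.1, -1.2, 0.7]
opening: 0.043
```

apply_moves(targets=[1,1.06,0,0,0,0,0.5,2,2.12,0,0,0,0,0.5,3,3.18,0,0,0,0,0.5,4,4.24,0,0,0,0,0.5,5,5.3,0,0,0,0,0.5])

```text
time: 2.2
ee_pos: [0.4518, -0.2094, 0.2615]
tcp_rot: [180.0, -0.0, 5.5]
wrist_force: [1.0, -1.0, -0.1]
opening: 0.0426
```

apply_moves(targets=[1,1.1,0,0,0,0,0.5,2,2.2,0,0,0,0,0.5,3,3.3,0,0,0,0,0.5,4,4.4,0,0,0,0,0.5,4.4,5.3,0,0,0,0,0.5])

```text
time: 2.7
ee_pos: [0.5846, -0.0498, 0.2603]
tcp_rot: [-180.0, 0.0, 5.6]
wrist_force: [0.5, -0.1, 0.2]
opening: 0.0429
```

```bash
python3 - <<'E'
from h import *
import pickle
c=snap('wrist','w1'); pickle.dump(c,open('w1.pkl','wb'))
o=bot.get_obs(); print(o['time'],o['ee_pos'],o['tcp_rot'],o['wrist_force'],o['opening'])
from fit import P,w
for n,l in dict(rod=(.02,-.115,.134),stop=(.02,-.069,.134),tip=(.02+.058*np.sin(.21),-.113,.134+.058*np.cos(.21)),strap=(.02,0,.15)).items(): print(n,proj(c,w(P,l)))
E
```

```text
2.75 [ 0.58516328 -0.04680372  0.26000226] [-1.79902201e+02  3.62147824e-02  5.71093227e+00] [-1.28171373  2.47841344 -0.62072037] 0.042260224285750894
[0.5669 0.0646] 5.554981444693542
[[-2.0913 -0.8783]
 [-0.4356 -0.1073]
 [-0.4472 -0.5489]
 [ 0.6619  0.2486]
 [ 0.501   0.1579]
 [-1.1073 -0.5897]
 [ 0.6622 -1.2065]
 [ 0.5049  1.7966]]
rod [317.9803 175.5089]
stop [260.6145 175.4269]
tip [314.5709 180.2674]
strap [166.2434 180.7749]
```

View pics/w1.png

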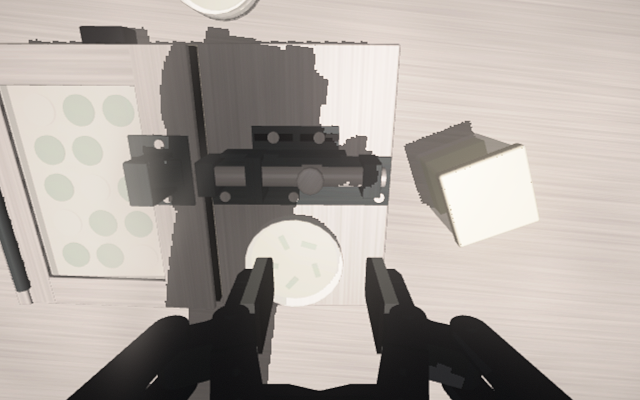

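Knob top appears at (310,181), rod along v≈176, matching the prediction to within ~3 mm. I'll zoom in on the latch plate before going down.

```bash
python3 - <<'E'
import cv2,numpy as np
im=cv2.imread('pics/w1.png')[115:215,190:400]
im=np.clip(255*(im/255.)**.5,0,255).astype('uint8')
cv2.imwrite('pics/w1c.png',cv2.resize(im,None,fx=3.8,fy=3.8,interpolation=cv2.INTER_CUBIC))
E
```

```text
(no output)
```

View pics/w1c.png

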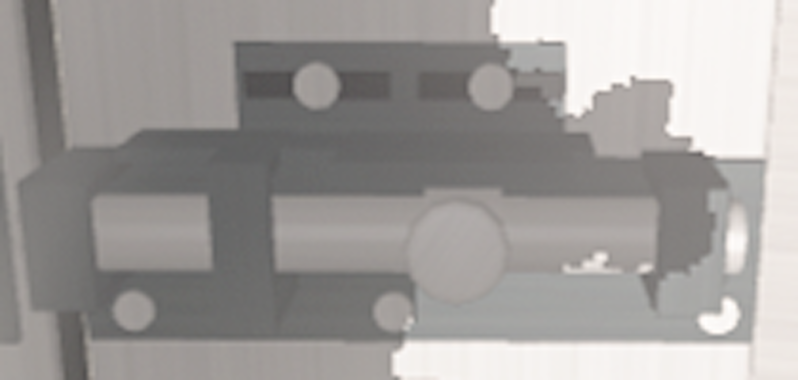

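```bash
python3 - <<'E'
import pickle
from h import *
from fit import P,w
c=pickle.load(open('w1.pkl','rb'))
C,s=np.cos(P[2]),np.sin(P[2])
def loc(p): d=p[:2]-P[:2]; return [C*d[0]+s*d[1],-s*d[0]+C*d[1]]
f=lambda u,v:(190+u/3.8,115+v/3.8)
print('saddle',loc(atz(c,*f(272,230),.148)),'knob tip',loc(atz(c,*f(458,253),.1895)))
for z in(.11,.134):print(loc(atz(c,*f(272,300),z)))
print('rod',loc(atz(c,*f(400,232),.142)))
print('deck -y edge',loc(atz(c,400,180,.11)))
print('knob world', atz(c,*f(458,253),.1895))
E
```

```text
[0.5669 0.0646] 5.554981444693542
[[-2.0913 -0.8783]
 [-0.4356 -0.1073]
 [-0.4472 -0.5489]
 [ 0.6619  0.2486]
 [ 0.501   0.1579]
 [-1.1073 -0.5897]
 [ 0.6622 -1.2065]
 [ 0.5049  1.7966]]
saddle [np.float64(0.023678890271199828), np.float64(-0.07216321073189769)] knob tip [np.float64(0.030868700804350186), np.float64(-0.11039150727384295)]
[np.float64(-0.0034485258390392366), np.float64(-0.06476351664048345)]
[np.float64(0.004382836697289616), np.float64(-0.06894168132135163)]
rod [np.float64(0.021683011211312348), np.float64(-0.09733838126409353)]
deck -y edge [np.float64(0.009599453866803827), np.float64(-0.18688462707428197)]
knob world [ 0.6083 -0.0423  0.1895]
```

apply_moves(targets=[0.8,0.3,-0.8,0,0,0,0.5,0.8,0.3,-1.6,0,0,0,0.5,0.8,0.3,-2.4,0,0,0,0.5,0.8,0.3,-2.4,0,0,0,0.5])

```text
time: 3.15
ee_pos: [0.6055, -0.0427, 0.1857]
tcp_rot: [-179.9, 0.3, 5.5]
wrist_force: [0.1, 0.0, 0.6]
opening: 0.0429
```

```bash
python3 - <<'E'
from h import *
import pickle
c=snap('wrist','w2'); c2=snap('scene','s2')
im=c2['img'][130:280,190:390,::-1]; cv2.imwrite('pics/s2c.png',cv2.resize(im,None,fx=4,fy=4,interpolation=cv2.INTER_CUBIC))
o=bot.get_obs(); print(o['time'],o['ee_pos'],o['tcp_rot'],o['wrist_force'],o['opening'])
E
```

```text
3.25 [ 0.60660385 -0.04299243  0.18980095] [-1.79997926e+02  1.81075818e-02  5.53014221e+00] [0.36470268 0.36693488 0.74071424] 0.0427161922990217
```

View pics/w2.png

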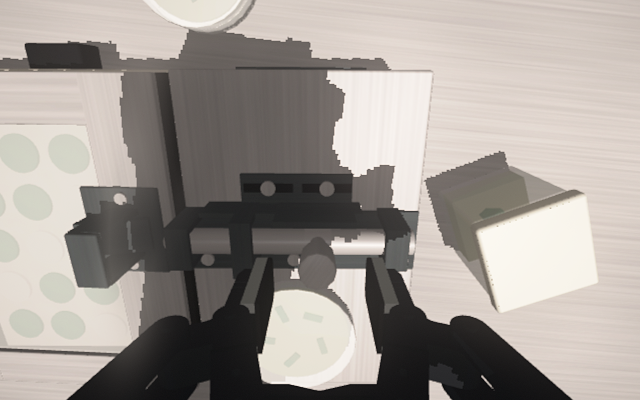

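View pics/s2c.png

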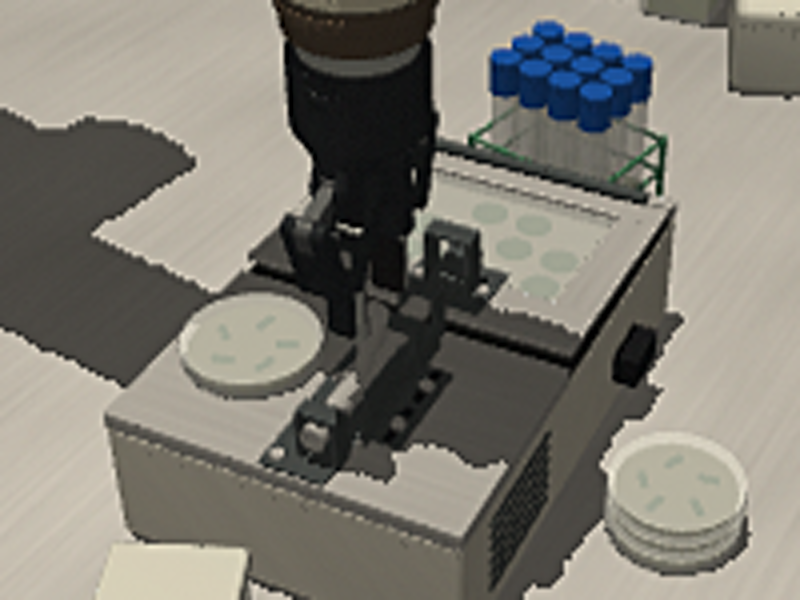

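```bash
python3 - <<'E'
from h import *
c=camera('wrist'); o=bot.get_obs(); p=o['ee_pos'];print(p)
R=Ro.from_euler('z',o['tcp_rot'][2],degrees=True).as_matrix()
for dx in(-.011,0,.011):
  for z in (0,.006,.03): print(dx,z,proj(c,p+R@[dx,.021,z]),proj(c,p+R@[dx,-.021,z]))
print(proj(c,[.6083,-.0423,.1895]))
print(atz(c,319,250,.1895),atz(c,319,250,.192))
E
```

```text
[ 0.60702525 -0.04304325  0.19074806]
-0.011 0 [274.54936266 293.33258579] [362.39094946 293.37903196]
-0.011 0.006 [272.97530428 300.87682144] [363.92687943 300.92428231]
-0.011 0.03 [265.38054763 337.27739886] [371.33754513 337.32915047]
0 0 [273.57023174 273.18577554] [363.37655254 273.23492076]
0 0.006 [271.92421921 280.17502098] [364.98378129 280.22534959]
0 0.03 [263.94548073 314.05408373] [372.77438667 314.10955709]
0.011 0 [272.54629682 252.11706851] [364.40725198 252.16911398]
0.011 0.006 [270.82325388 258.49079651] [366.09083507 258.5442148 ]
0.011 0.03 [262.43044897 289.53671802] [374.29128375 289.59625331]
[317.16618437 269.3144469 ]
[ 0.61844353 -0.04217734  0.1895    ] [ 0.61972553 -0.04205248  0.192     ]
```

```bash
python3 - <<'E'
import cv2,numpy as np
im=cv2.imread('pics/w2.png')[160:320,220:420]
im=np.clip(255*(im/255.)**.5,0,255).astype('uint8')
cv2.imwrite('pics/w2c.png',cv2.resize(im,None,fx=3.7,fy=3.7,interpolation=cv2.INTER_CUBIC))
E
```

```text
(no output)
```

View pics/w2c.png

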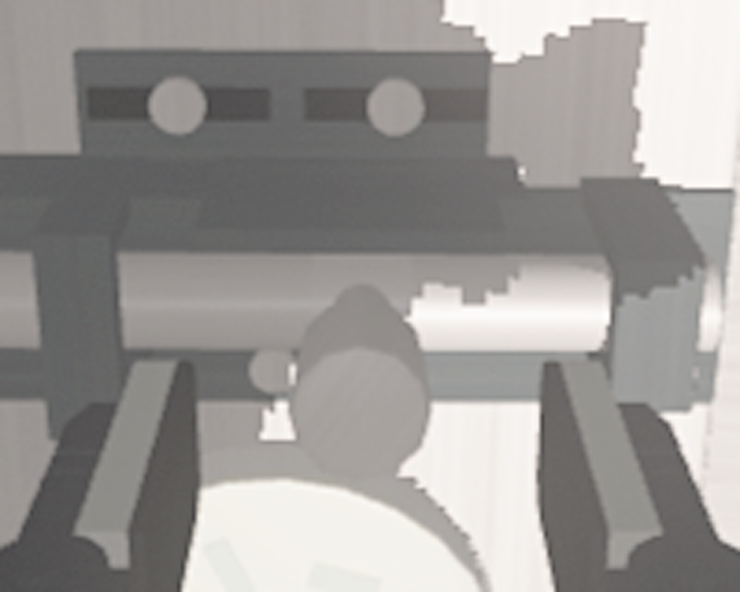

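Knob is centred between the jaws (317,272). I lower the jaws and close on it lightly.

apply_moves(targets=[0,0,-0.9,0,0,0,0.5,0,0,-0.9,0,0,0,0.5,0,0,-0.9,0,0,0,0.1,0,0,-0.9,0,0,0,0.1,0,0,-0.9,0,0,0,0.1], newtons=20)

```text
time: 3.8
ee_pos: [0.6074, -0.043, 0.1641]
tcp_rot: [180.0, -0.1, 5.5]
wrist_force: [-1.1, -0.3, 4.9]
opening: 0.0172
```

apply_moves(targets=[0,0,0,0,0,0,0.1,0,0,0,0,0,0,0.1,0,0,0,0,0,0,0.1])

```text
time: 4.1
ee_pos: [0.6075, -0.043, 0.1641]
tcp_rot: [180.0, -0.2, 5.5]
wrist_force: [-0.4, 0.3, 6.6]
opening: 0.0173
```

apply_moves(targets=[-0.01,0.1,0.07,0,0,0,0.1,-0.02,0.2,0.07,0,0,0,0.1,-0.03,0.3,0.07,0,0,0,0.1,-0.04,0.4,0.07,0,0,0,0.1,-0.05,0.5,0.07,0,0,0,0.1])

```text
time: 4.6
ee_pos: [0.6055, -0.0276, 0.1644]
tcp_rot: [180.0, -0.0, 5.5]
wrist_force: [2.2, -0.5, -3.2]
opening: 0.0171
```

apply_moves(targets=[0,0,0,0,0,0,0.1,0,0,0,0,0,0,0.1])

```text
time: 4.8
ee_pos: [0.6054, -0.0275, 0.1644]
tcp_rot: [-180.0, -0.0, 5.6]
wrist_force: [2.6, 1.0, -1.9]
opening: 0.0173
```

apply_moves(targets=[-0.005,0.05,0,0,0,0,0.1,-0.01,0.1,0,0,0,0,0.1,-0.015,0.15,0,0,0,0,0.1,-0.02,0.2,0,0,0,0,0.1,-0.02,0.2,0,0,0,0,0.1])

```text
time: 5.3
ee_pos: [0.6048, -0.0217, 0.1644]
tcp_rot: [-180.0, -0.0, 5.5]
wrist_force: [2.7, -0.2, -3.4]
opening: 0.0171
```

apply_moves(targets=[-0.005,0.05,0,0,0,0,0.1,-0.01,0.1,0,0,0,0,0.1,-0.01,0.1,0,0,0,0,0.1])

```text
time: 5.6
ee_pos: [0.6045, -0.0187, 0.1644]
tcp_rot: [-180.0, -0.0, 5.5]
wrist_force: [3.2, -0.4, -3.5]
opening: 0.0172
```

apply_moves(targets=[-0.005,0.05,0,0,0,0,0.1,-0.01,0.1,0,0,0,0,0.1,-0.01,0.1,0,0,0,0,0.1])

```text
time: 5.9
ee_pos: [0.6041, -0.0157, 0.1644]
tcp_rot: [-180.0, -0.0, 5.5]
wrist_force: [3.4, -1.1, -1.7]
opening: 0.0171
```

apply_moves(targets=[-0.005,0.05,0,0,0,0,0.1,-0.005,0.05,0,0,0,0,0.1])

```text
time: 6.1
ee_pos: [0.604, -0.0142, 0.1644]
tcp_rot: [-180.0, -0.0, 5.5]
wrist_force: [3.6, -0.9, -2.2]
opening: 0.0167
```

apply_moves(targets=[-0.005,0.05,0,0,0,0,0.1,-0.005,0.05,0,0,0,0,0.1])

```text
time: 6.3
ee_pos: [0.6038, -0.0127, 0.1644]
tcp_rot: [-180.0, -0.0, 5.5]
wrist_force: [3.4, -1.3, -3.0]
opening: 0.0169
```

apply_moves(targets=[-0.005,0.05,0,0,0,0,0.1,-0.005,0.05,0,0,0,0,0.1])

```text
time: 6.5
ee_pos: [0.6037, -0.0113, 0.1644]
tcp_rot: [-180.0, -0.0, 5.5]
wrist_force: [4.1, -0.7, -2.4]
opening: 0.0171
```

```bash
python3 - <<'E'
from h import *
c2=snap('scene','s3');c=snap('wrist','w3')
im=c2['img'][160:235,240:340,::-1]; cv2.imwrite('pics/s3c.png',cv2.resize(im,None,fx=8,fy=8,interpolation=cv2.INTER_CUBIC))
im=np.clip(255*(c['img'][160:360,150:450,::-1]/255.)**.5,0,255).astype('uint8')
cv2.imwrite('pics/w3c.png',cv2.resize(im,None,fx=2.6,fy=2.6,interpolation=cv2.INTER_CUBIC))
for i in range(4):
  camera('top');o=bot.get_obs(); print(o['time'],o['ee_pos'],o['wrist_force'],o['torque'],o['joint_efforts'])
E
```

```text
6.65 [ 0.6037191  -0.01125413  0.16444659] [ 3.87811161 -0.53129592 -2.36727458] [-0.12757869 -0.96210215  0.00380059] [ 4.71615437e-01 -6.09649658e+01  4.64384258e+01  1.76245317e+00
  1.77216246e-01 -1.07120251e-02]
6.7 [ 0.6036942  -0.01126134  0.16440059] [ 4.81639233  0.18426985 -1.8940449 ] [-0.07783588 -0.92023959 -0.00291434] [ 3.82715352e-01 -6.09361839e+01  4.64138746e+01  1.76297106e+00
  1.36138634e-01 -1.26639433e-02]
6.75 [ 0.60371547 -0.01126441  0.16443377] [ 4.44512685 -0.73120279 -2.17413562] [-0.13242797 -0.90670935 -0.04919987] [ 3.03759109e-01 -6.09067154e+01  4.63900566e+01  1.76376790e+00
  9.66225634e-02 -1.37931027e-02]
6.8 [ 0.60370006 -0.0112495   0.16443264] [ 3.55463617 -0.16726612 -1.63977785] [-0.01719758 -0.93938583  0.03634183] [ 2.25835601e-01 -6.08798718e+01  4.63658345e+01  1.76520366e+00
  5.88786579e-02 -1.45097083e-02]
```

View pics/s3c.png

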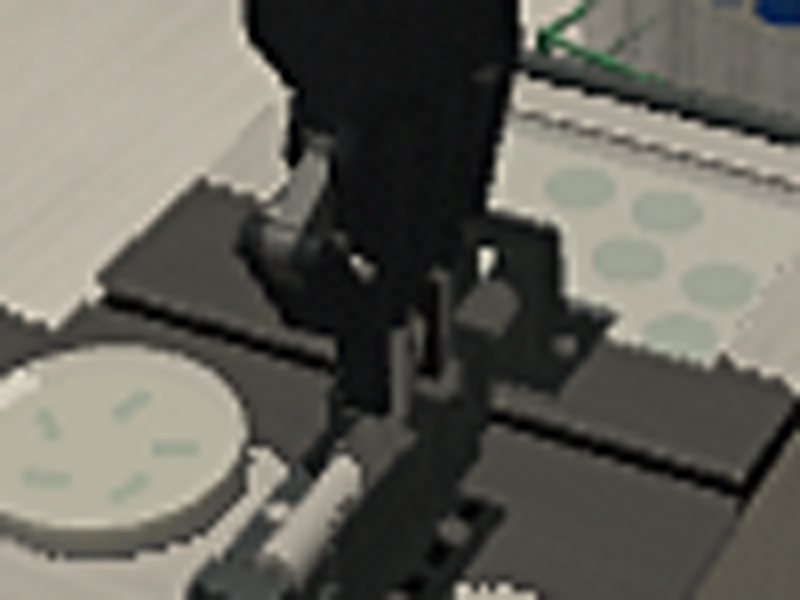

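View pics/w3c.png

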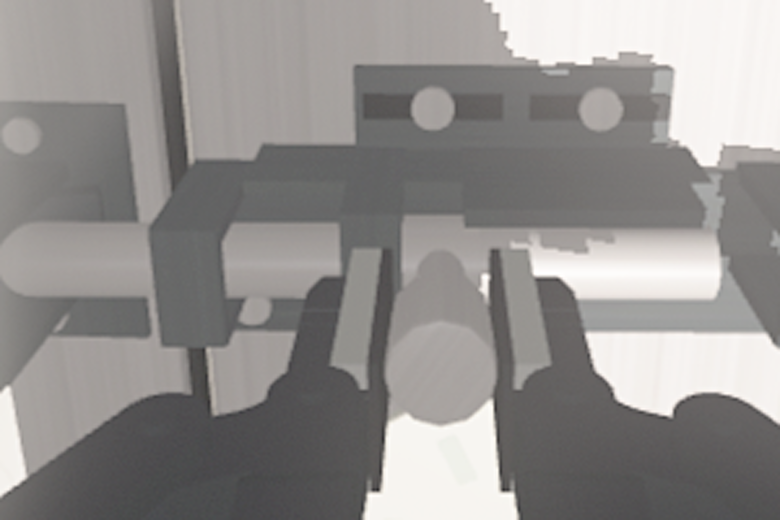

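The wrist view shows the notch at crop u≈403–462, with the shank at 417–460 about 2–3 mm short of the saddle edge at 400. I creep on in sub-millimetre steps.

apply_moves(targets=[-0.003,0.03,0,0,0,0,0.1,-0.003,0.03,0,0,0,0,0.1,-0.003,0.03,0,0,0,0,0.1])

```text
time: 7.1
ee_pos: [0.6036, -0.0107, 0.1644]
tcp_rot: [180.0, -0.0, 5.5]
wrist_force: [4.1, -2.4, -2.0]
opening: 0.0174
```

apply_moves(targets=[-0.003,0.03,0,0,0,0,0.1,-0.003,0.03,0,0,0,0,0.1,-0.003,0.03,0,0,0,0,0.1])

```text
time: 7.4
ee_pos: [0.6035, -0.0097, 0.1645]
tcp_rot: [180.0, -0.0, 5.5]
wrist_force: [3.6, -3.2, -1.8]
opening: 0.0173
```

apply_moves(targets=[-0.003,0.03,0,0,0,0,0.1,-0.003,0.03,0,0,0,0,0.1,-0.003,0.03,0,0,0,0,0.1])

```text
time: 7.7
ee_pos: [0.6035, -0.0088, 0.1644]
tcp_rot: [180.0, -0.0, 5.5]
wrist_force: [3.7, -2.4, -1.8]
opening: 0.0175
```

apply_moves(targets=[-0.002,0.02,0,0,0,0,0.1,-0.002,0.02,0,0,0,0,0.1,-0.002,0.02,0,0,0,0,0.1])

```text
time: 8.0
ee_pos: [0.6034, -0.0084, 0.1645]
tcp_rot: [180.0, -0.0, 5.5]
wrist_force: [4.3, -3.3, -2.2]
opening: 0.0172
```

```bash
python3 - <<'E'
from h import *
c=snap('wrist','w4')
im=np.clip(255*(c['img'][160:360,150:450,::-1]/255.)**.5,0,255).astype('uint8')
cv2.imwrite('pics/w4c.png',cv2.resize(im,None,fx=2.6,fy=2.6,interpolation=cv2.INTER_CUBIC))
o=bot.get_obs(); print(o['time'],o['ee_pos'],o['wrist_force'],o['torque'],o['joint_efforts'])
E
```

```text
8.05 [ 0.603417   -0.00836255  0.16445302] [ 5.39556804 -3.27994816 -2.07894043] [-0.67137208 -0.99205394  0.01850686] [ 2.03979157e+00 -6.06911659e+01  4.60661995e+01  1.96256787e+00
  9.04937927e-01  8.22901289e-03]
```

View pics/w4c.png

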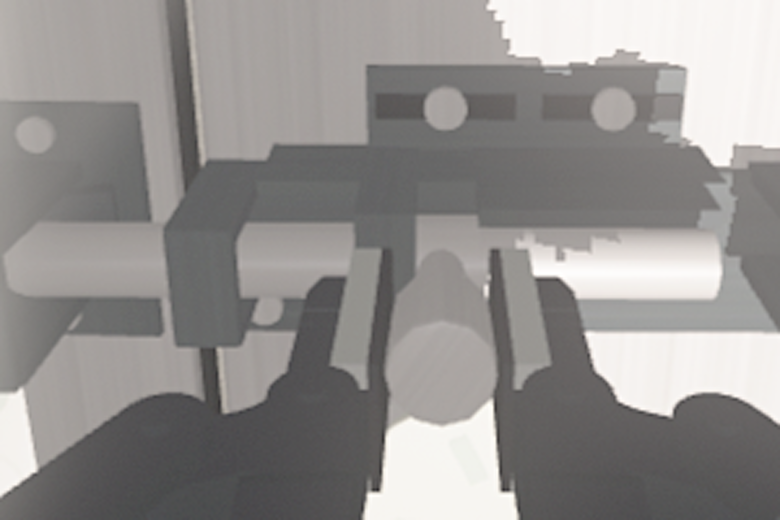

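apply_moves(targets=[-0.002,0.02,0,0,0,0,0.1,-0.002,0.02,0,0,0,0,0.1,-0.002,0.02,0,0,0,0,0.1])

```text
time: 8.35
ee_pos: [0.6034, -0.0081, 0.1644]
tcp_rot: [179.9, -0.0, 5.5]
wrist_force: [3.7, -4.6, -1.9]
opening: 0.0172
```

```bash
python3 - <<'E'
from h import *
f=[]
for i in range(6):
  camera('top');o=bot.get_obs(); f.append(np.r_[o['ee_pos'],o['wrist_force'],o['torque'],o['joint_efforts'][0]])
print(np.round(np.mean(f,0),4),o['time'])
E
```

```text
[ 0.6034 -0.0081  0.1644  4.7493 -5.1479 -2.0537 -1.0249 -1.035   0.0257
  3.0823] 8.65
```

apply_moves(targets=[-0.002,0.02,0,0,0,0,0.1,-0.002,0.02,0,0,0,0,0.1,-0.002,0.02,0,0,0,0,0.1])

```text
time: 8.95
ee_pos: [0.6034, -0.0079, 0.1645]
tcp_rot: [179.9, -0.0, 5.5]
wrist_force: [5.0, -7.8, -2.5]
opening: 0.0171
```

```bash
python3 - <<'E'
from h import *
f=[]
for i in range(6):
  camera('top');o=bot.get_obs(); f.append(np.r_[o['ee_pos'],o['wrist_force'],o['torque'],o['joint_efforts'][0]])
print(np.round(np.mean(f,0),4),o['time'])
E
```

```text
[ 0.6034 -0.0079  0.1644  4.9495 -7.1851 -1.9002 -1.4719 -1.096   0.0335
  4.411 ] 9.25
```

Stop felt: the last 0.6 mm commands moved only 0.2 mm while the force rose 2 N. I back off about 1.5 mm in command, which leaves roughly 0.7 mm of clearance, and begin turning.

apply_moves(targets=[0.006,-0.055,0,0,0,0,0.1,0.006,-0.055,0,0,0,0,0.1,0.1,-0.047,-0.02,0,0,0,0.1,0.22,-0.035,-0.06,0,0,0,0.1,0.341,-0.023,-0.1,0,0,0,0.1])

```text
time: 9.75
ee_pos: [0.6131, -0.0077, 0.1614]
tcp_rot: [180.0, 0.1, 5.5]
wrist_force: [-4.2, -3.1, 3.4]
opening: 0.0172
```

apply_moves(targets=[0,0,0,0,0,0,0.1,0.1,0.01,-0.05,0,0,0,0.1,0.2,0.02,-0.1,0,0,0,0.1,0.29,0.028,-0.16,0,0,0,0.1,0.29,0.028,-0.16,0,0,0,0.1])

```text
time: 10.25
ee_pos: [0.6228, -0.0067, 0.1564]
tcp_rot: [180.0, -0.0, 5.5]
wrist_force: [-0.0, -3.8, 3.1]
opening: 0.0173
```

```bash
python3 - <<'E'
from h import *
c=snap('wrist','w5')
im=np.clip(255*(c['img'][120:360,150:450,::-1]/255.)**.5,0,255).astype('uint8')
cv2.imwrite('pics/w5c.png',cv2.resize(im,None,fx=2.5,fy=2.5,interpolation=cv2.INTER_CUBIC))
o=bot.get_obs(); print(o['time'],o['ee_pos'],o['wrist_force'],o['torque'],o['joint_efforts'][0])
E
```

```text
10.3 [ 0.62264756 -0.00671044  0.15644552] [ 0.80242505 -3.22513757  2.3009704 ] [-0.60356499  0.18042665  0.03836392] 2.0465940982103348
```

View pics/w5c.png

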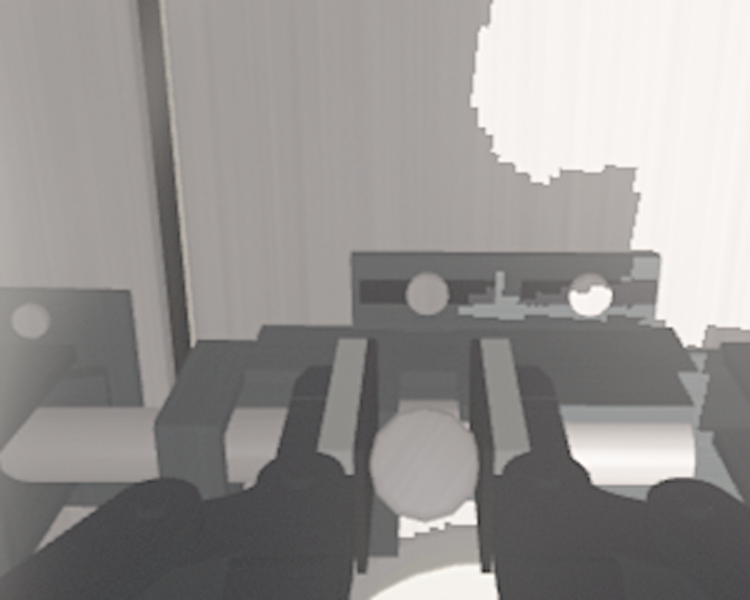

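apply_moves(targets=[0.06,-0.014,-0.05,0,0,0,0.1,0.13,-0.007,-0.1,0,0,0,0.1,0.19,-0.001,-0.16,0,0,0,0.1,0.255,0.005,-0.217,0,0,0,0.1,0.255,0.005,-0.217,0,0,0,0.1])

```text
time: 10.8
ee_pos: [0.6304, -0.0063, 0.1499]
tcp_rot: [-180.0, -0.0, 5.6]
wrist_force: [1.7, -0.6, 3.9]
opening: 0.0171
```

```bash
python3 - <<'E'
from h import *
c=snap('wrist','w6')
im=np.clip(255*(c['img'][120:360,150:450,::-1]/255.)**.5,0,255).astype('uint8')
cv2.imwrite('pics/w6c.png',cv2.resize(im,None,fx=2.5,fy=2.5,interpolation=cv2.INTER_CUBIC))
o=bot.get_obs(); print(o['time'],o['ee_pos'],o['wrist_force'],o['torque'],o['joint_efforts'][0])
E
```

```text
10.85 [ 0.63027919 -0.00631519  0.15001595] [1.32276045 0.90263243 4.41150969] [ 0.20013831 -0.17101721 -0.07184499] -0.37847254425287247
```

View pics/w6c.png

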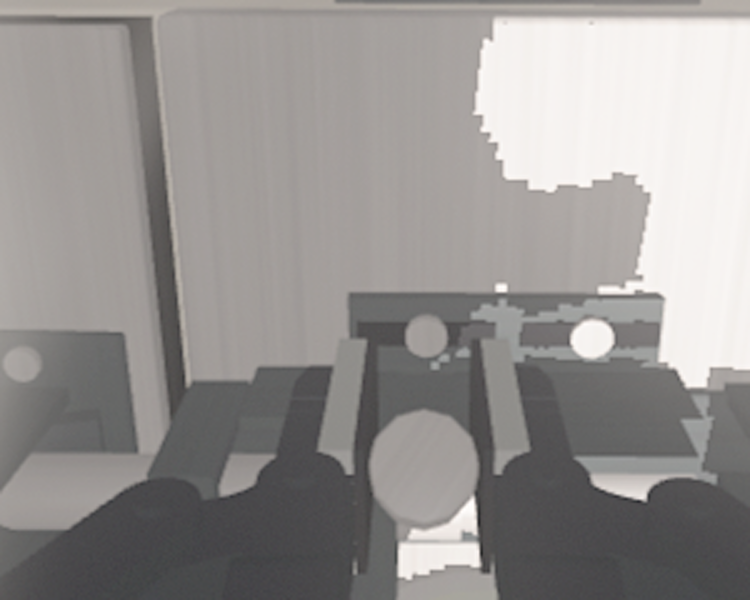

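apply_moves(targets=[0.06,0.016,-0.065,0,0,0,0.1,0.11,0.021,-0.13,0,0,0,0.1,0.16,0.026,-0.195,0,0,0,0.1,0.206,0.03,-0.26,0,0,0,0.1,0.206,0.03,-0.26,0,0,0,0.1])

```text
time: 11.35
ee_pos: [0.6364, -0.0057, 0.142]
tcp_rot: [180.0, -0.0, 5.5]
wrist_force: [1.7, -1.0, 3.2]
opening: 0.0173
```

apply_moves(targets=[0.04,0.004,-0.075,0,0,0,0.1,0.08,0.008,-0.15,0,0,0,0.1,0.115,0.011,-0.225,0,0,0,0.1,0.15,0.015,-0.3,0,0,0,0.1,0.15,0.015,-0.3,0,0,0,0.1])

```text
time: 11.85
ee_pos: [0.6407, -0.0053, 0.1328]
tcp_rot: [180.0, -0.0, 5.5]
wrist_force: [3.4, -1.5, 3.5]
opening: 0.0172
```

```bash
python3 - <<'E'
from h import *
c=snap('wrist','w7')
im=np.clip(255*(c['img'][120:360,150:450,::-1]/255.)**.5,0,255).astype('uint8')
cv2.imwrite('pics/w7c.png',cv2.resize(im,None,fx=2.5,fy=2.5,interpolation=cv2.INTER_CUBIC))
o=bot.get_obs(); print(o['time'],o['ee_pos'],o['wrist_force'],o['torque'],o['joint_efforts'][0])
E
```

```text
11.9 [ 0.64060009 -0.00529593  0.13295795] [ 4.11978569 -0.76844862  3.29012106] [-0.2003869  -0.54055198  0.01367633] 0.6127481907606125
```

View pics/w7c.png

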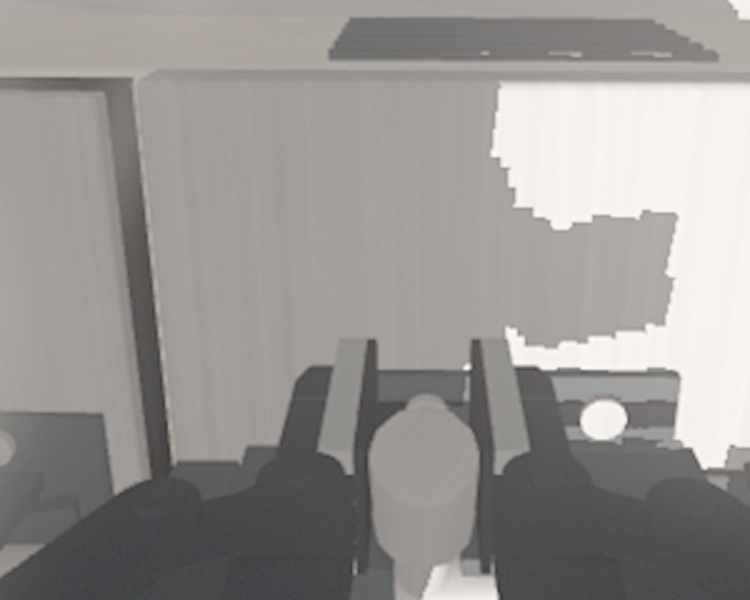

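apply_moves(targets=[0.025,0.003,-0.07,0,0,0,0.1,0.05,0.005,-0.14,0,0,0,0.1,0.07,0.007,-0.21,0,0,0,0.1,0.08,0.008,-0.26,0,0,0,0.1,0.08,0.008,-0.26,0,0,0,0.1])

```text
time: 12.4
ee_pos: [0.6429, -0.005, 0.1251]
tcp_rot: [180.0, 0.0, 5.5]
wrist_force: [4.4, -1.9, 3.3]
opening: 0.0171
```

```bash
python3 - <<'E'
from h import *
c=snap('wrist','w8')
im=np.clip(255*(c['img'][120:360,150:450,::-1]/255.)**.5,0,255).astype('uint8')
cv2.imwrite('pics/w8c.png',cv2.resize(im,None,fx=2.5,fy=2.5,interpolation=cv2.INTER_CUBIC))
o=bot.get_obs(); print(o['time'],o['ee_pos'],o['wrist_force'],o['torque'],o['joint_efforts'][0])
E
```

```text
12.45 [ 0.64286281 -0.00503951  0.12516802] [ 2.65298034 -2.20505766  3.25630804] [-0.26860103 -0.48630948 -0.07198939] 0.8874788135290146
```

View pics/w8c.png

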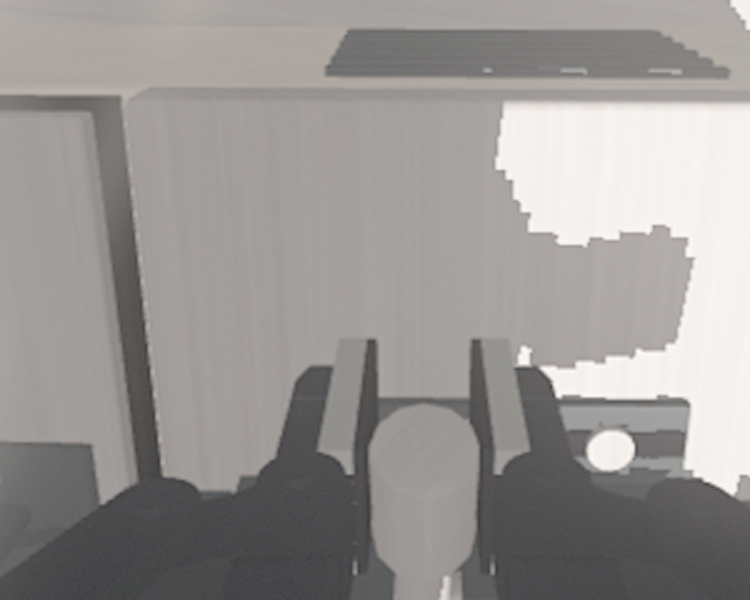

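apply_moves(targets=[0.005,0,-0.03,0,0,0,0.1,0.005,0,-0.06,0,0,0,0.1,0.005,0,-0.06,0,0,0,0.1])

```text
time: 12.75
ee_pos: [0.6432, -0.005, 0.1237]
tcp_rot: [180.0, -0.0, 5.5]
wrist_force: [4.1, -2.4, 4.1]
opening: 0.0171
```

apply_moves(targets=[0.003,0,-0.03,0,0,0,0.1,0.003,0,-0.03,0,0,0,0.1])

```text
time: 12.95
ee_pos: [0.6433, -0.005, 0.1228]
tcp_rot: [180.0, -0.0, 5.5]
wrist_force: [4.7, -1.6, 2.6]
opening: 0.0169
```

apply_moves(targets=[0.002,0,-0.03,0,0,0,0.1,0.002,0,-0.03,0,0,0,0.1])

```text
time: 13.15
ee_pos: [0.6433, -0.005, 0.1218]
tcp_rot: [-180.0, -0.0, 5.5]
wrist_force: [4.9, -1.5, 2.8]
opening: 0.0174
```

apply_moves(targets=[0,0,0,0,0,0,0.3,0,0,0,0,0,0,0.45,0,0,0,0,0,0,0.45,0,0,0,0,0,0,0.45])

```text
time: 13.55
ee_pos: [0.6428, -0.0049, 0.1215]
tcp_rot: [-180.0, 0.1, 5.5]
wrist_force: [-1.2, 0.3, 0.8]
opening: 0.038
```

```bash
python3 - <<'E'
from h import *
c=snap('wrist','w9')
im=np.clip(255*(c['img'][120:360,150:450,::-1]/255.)**.5,0,255).astype('uint8')
cv2.imwrite('pics/w9c.png',cv2.resize(im,None,fx=2.5,fy=2.5,interpolation=cv2.INTER_CUBIC))
o=bot.get_obs(); print(o['time'],o['ee_pos'],o['wrist_force'],o['torque'],o['joint_efforts'][0])
E
```

```text
13.6 [ 0.64292035 -0.00497275  0.12156685] [-0.27678425  0.03287551 -0.71392124] [ 0.04443288 -0.02269136  0.00743546] 0.006797200912842527
```

View pics/w9c.png

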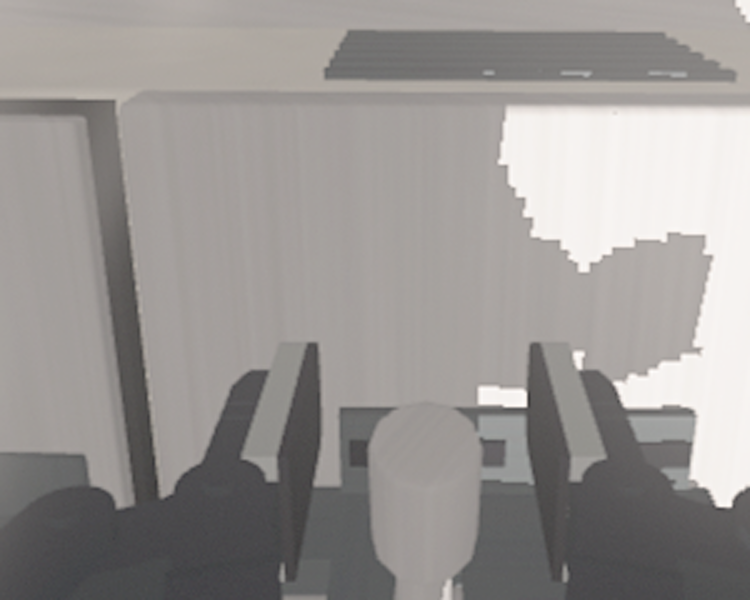

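Released, and the forces are near zero. I lift straight up and check from above.

apply_moves(targets=[0,0,0.5,0,0,0,0.45,0,0,1.2,0,0,0,0.45,0,0,2.2,0,0,0,0.45,-0.5,0,3.2,0,0,0,0.45,-1,0,4,0,0,0,0.45])

```text
time: 14.1
ee_pos: [0.613, -0.005, 0.2447]
tcp_rot: [180.0, -0.1, 5.5]
wrist_force: [0.1, -0.3, -0.3]
opening: 0.0382
```

apply_moves(targets=[-1,0,0.6,0,0,0,0.45,-2,0,1,0,0,0,0.45,-2,0,1,0,0,0,0.45])

```text
time: 14.4
ee_pos: [0.5512, -0.005, 0.2767]
tcp_rot: [180.0, -0.3, 5.5]
wrist_force: [-0.4, -0.3, 0.4]
opening: 0.0385
```

```bash
python3 - <<'E'
from h import *
from fit import P,w
c=snap('wrist','w10'); s=snap('scene','s10')
im=np.clip(255*(c['img'][100:300,150:450,::-1]/255.)**.5,0,255).astype('uint8')
cv2.imwrite('pics/w10c.png',cv2.resize(im,None,fx=2.6,fy=2.6,interpolation=cv2.INTER_CUBIC))
im=s['img'][130:280,190:390,::-1]; cv2.imwrite('pics/s10c.png',cv2.resize(im,None,fx=4,fy=4,interpolation=cv2.INTER_CUBIC))
for a in (1.0,1.2,1.4):
  for b in (.034,.038):
    q=proj(s,w(P,(.02+.058*np.sin(a),-.115+b,.134+.058*np.cos(a)))); k=proj(c,w(P,(.02+.058*np.sin(a),-.115+b,.134+.058*np.cos(a)))); print(a,b,(q-[190,130])*4,(k-[150,100])*2.6)
o=bot.get_obs(); print(o['time'],o['ee_pos'],o['wrist_force'])
E
```

```text
[0.5669 0.0646] 5.554981444693542
[[-2.0913 -0.8783]
 [-0.4356 -0.1073]
 [-0.4472 -0.5489]
 [ 0.6619  0.2486]
 [ 0.501   0.1579]
 [-1.1073 -0.5897]
 [ 0.6622 -1.2065]
 [ 0.5049  1.7966]]
1.0 0.034 [454.1644 333.174 ] [487.992  -70.9621]
1.0 0.038 [457.0854 329.2452] [472.9057 -70.9668]
1.2 0.034 [462.2687 349.11  ] [486.3895 -90.4017]
1.2 0.038 [465.1496 345.1505] [471.7956 -90.4065]
1.4 0.034 [466.9884 364.9537] [ 484.6203 -100.2442]
1.4 0.038 [469.8367 360.969 ] [ 470.5699 -100.249 ]
14.5 [ 0.5532 -0.005   0.2736] [-0.3239 -0.76   -0.7247]
```

View pics/w10c.png

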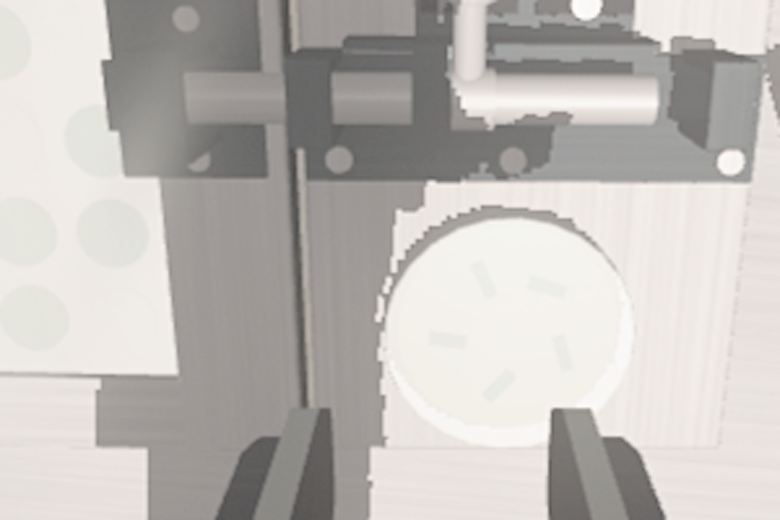

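View pics/s10c.png

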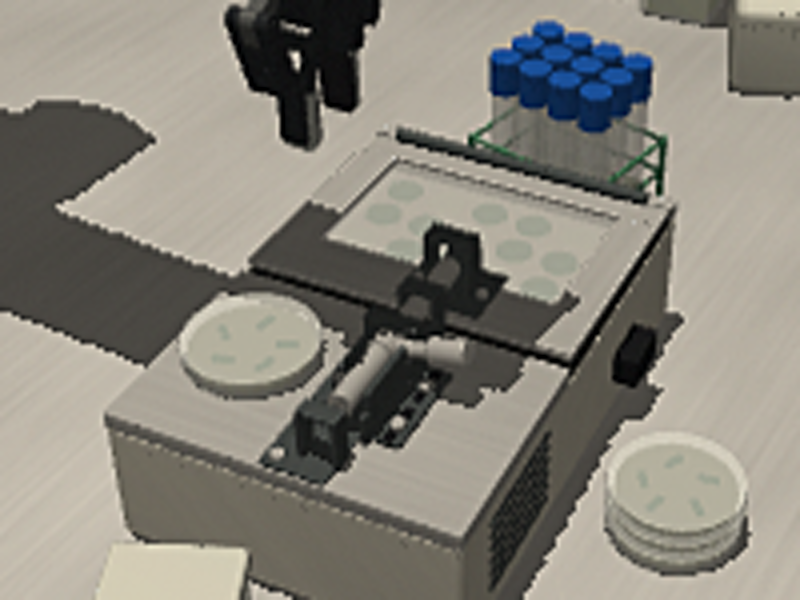

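```bash
python3 - <<'E'
from h import *
from fit import P,w
s=snap('scene','s11'); 
im=np.clip(255*(s['img'][200:245,260:320,::-1]/255.)**.6,0,255).astype('uint8'); cv2.imwrite('pics/s11c.png',cv2.resize(im,None,fx=13,fy=13,interpolation=cv2.INTER_CUBIC))
for b in (.034,.038,.042):
  f=lambda a,R:(proj(s,w(P,(.02+R*np.sin(a),-.115+b,.134+R*np.cos(a))))-[260,200])*13
  print(b,'foot',f(0,0),[(a,f(a,.058).round()) for a in (1.0,1.1,1.2,1.3,1.4)])
print(bot.get_obs()['time'])
E
```

```text
[0.5669 0.0646] 5.554981444693542
[[-2.0913 -0.8783]
 [-0.4356 -0.1073]
 [-0.4472 -0.5489]
 [ 0.6619  0.2486]
 [ 0.501   0.1579]
 [-1.1073 -0.5897]
 [ 0.6622 -1.2065]
 [ 0.5049  1.7966]]
0.034 foot [330.5894 231.4047] [(1.0, array([566., 173.])), (1.1, array([581., 199.])), (1.2, array([592., 225.])), (1.3, array([601., 251.])), (1.4, array([608., 276.]))]
0.038 foot [340.4609 218.9158] [(1.0, array([576., 160.])), (1.1, array([590., 186.])), (1.2, array([602., 212.])), (1.3, array([611., 238.])), (1.4, array([617., 263.]))]
0.042 foot [350.2722 206.5029] [(1.0, array([585., 147.])), (1.1, array([599., 173.])), (1.2, array([611., 199.])), (1.3, array([620., 225.])), (1.4, array([626., 250.]))]
14.55
```

View pics/s11c.png

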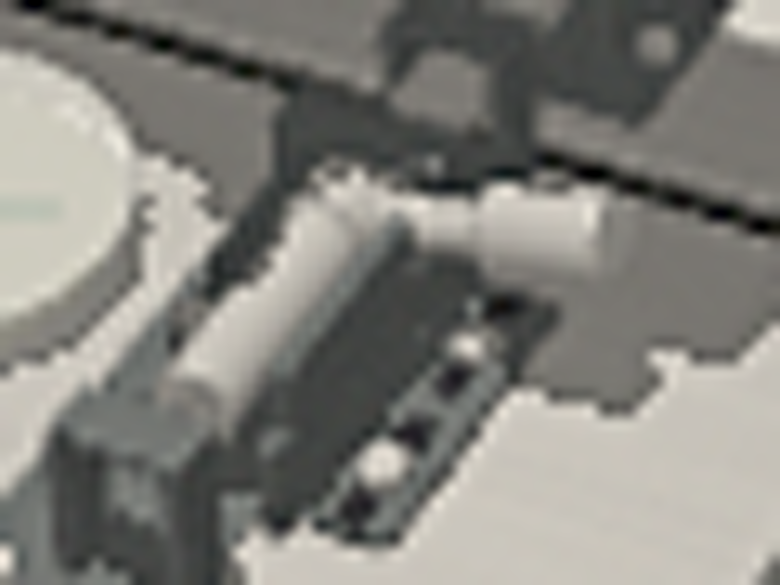

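The handle appears down in the notch, but the angle read from the picture (about 1.3–1.4) is uncertain. I'll feel the knob's height from above with the fingers shut. Its top should be at about z 0.150 if fully down, or about 0.160 at 1.2 rad.

apply_moves(targets=[1,0,0,0,0,0,0,2,0,-0.5,0,0,0,0,2.9,0,-1.5,0,0,0,0,2.9,0,-2.5,0,0,0,0,2.9,0,-3.2,0,0,0,0])

```text
time: 15.05
ee_pos: [0.6406, -0.005, 0.1713]
tcp_rot: [-180.0, 0.3, 5.5]
wrist_force: [-0.3, 0.7, 0.3]
opening: 0.0002
```

apply_moves(targets=[0,0,0,0,0,0,0,0,0,0,0,0,0,0,0,0,-0.1,0,0,0,0,0,0,-0.2,0,0,0,0,0,0,-0.2,0,0,0,0])

```text
time: 15.55
ee_pos: [0.6404, -0.005, 0.1704]
tcp_rot: [180.0, -0.0, 5.5]
wrist_force: [0.6, 0.2, -0.4]
opening: 0.0002
```

apply_moves(targets=[0,0,-0.04,0,0,0,0,0,0,-0.08,0,0,0,0,0,0,-0.12,0,0,0,0,0,0,-0.12,0,0,0,0])

```text
time: 15.95
ee_pos: [0.6401, -0.005, 0.1661]
tcp_rot: [-180.0, 0.0, 5.5]
wrist_force: [-0.7, -0.0, -0.4]
opening: 0.0001
```

apply_moves(targets=[0,0,-0.05,0,0,0,0,0,0,-0.1,0,0,0,0,0,0,-0.15,0,0,0,0,0,0,-0.2,0,0,0,0,0,0,-0.2,0,0,0,0])

```text
time: 16.45
ee_pos: [0.6401, -0.005, 0.1599]
tcp_rot: [-180.0, 0.0, 5.5]
wrist_force: [-0.6, -0.6, 0.1]
opening: 0.0001
```

apply_moves(targets=[0,0,-0.05,0,0,0,0,0,0,-0.1,0,0,0,0,0,0,-0.1,0,0,0,0])

```text
time: 16.75
ee_pos: [0.6402, -0.005, 0.1571]
tcp_rot: [-180.0, 0.0, 5.5]
wrist_force: [0.5, 0.2, 0.5]
opening: 0.0001
```

apply_moves(targets=[0,0,-0.04,0,0,0,0,0,0,-0.08,0,0,0,0,0,0,-0.08,0,0,0,0])

```text
time: 17.05
ee_pos: [0.6401, -0.005, 0.1547]
tcp_rot: [-180.0, 0.0, 5.5]
wrist_force: [-0.1, -0.1, 1.1]
opening: 0.0003
```

apply_moves(targets=[0,0,-0.04,0,0,0,0,0,0,-0.08,0,0,0,0,0,0,-0.08,0,0,0,0])

```text
time: 17.35
ee_pos: [0.6401, -0.005, 0.1523]
tcp_rot: [-180.0, 0.0, 5.5]
wrist_force: [-0.7, -0.6, 0.2]
opening: -0.0001
```

apply_moves(targets=[0,0,-0.03,0,0,0,0,0,0,-0.06,0,0,0,0,0,0,-0.06,0,0,0,0])

```text
time: 17.65
ee_pos: [0.6404, -0.005, 0.1508]
tcp_rot: [180.0, -0.0, 5.5]
wrist_force: [0.8, 0.4, 2.0]
opening: 0.0002
```

apply_moves(targets=[0,0,-0.03,0,0,0,0,0,0,-0.05,0,0,0,0,0,0,-0.05,0,0,0,0])

```text
time: 17.95
ee_pos: [0.6406, -0.005, 0.1496]
tcp_rot: [180.0, -0.1, 5.5]
wrist_force: [2.5, 0.5, 5.2]
opening: -0.0003
```

Firm contact at z≈0.150–0.151, exactly the fully-down height. I withdraw.

apply_moves(targets=[0,0,0.5,0,0,0,0,0,0,1.5,0,0,0,0,-0.5,0,2.5,0,0,0,0,-1.5,0,3.5,0,0,0,0,-3,0,4,0,0,0,0])

```text
time: 18.45
ee_pos: [0.5501, -0.0051, 0.2702]
tcp_rot: [180.0, -0.0, 5.5]
wrist_force: [-1.2, -0.3, 0.0]
opening: 0.0002
```

apply_moves(targets=[0,0,0,0,0,0,0,0,0,0,0,0,0,0,0,0,0,0,0,0,0])

```text
time: 18.75
ee_pos: [0.5505, -0.005, 0.2681]
tcp_rot: [-180.0, 0.1, 5.5]
wrist_force: [0.3, 0.0, 1.1]
opening: 0.0
```

```bash
python3 - <<'E'
from h import *
c=snap('wrist','w12'); s=snap('scene','s12')
im=s['img'][160:260,215:365,::-1]; a=cv2.resize(im,None,fx=5,fy=5,interpolation=cv2.INTER_CUBIC); cv2.imwrite('pics/s12c.png',a)
o=bot.get_obs(); print(o['time'],o['ee_pos'],o['wrist_force'])
E
```

```text
18.85 [ 0.55063458 -0.00502598  0.26768394] [0.73043601 0.17879295 0.39212769]
```

View pics/s12c.png

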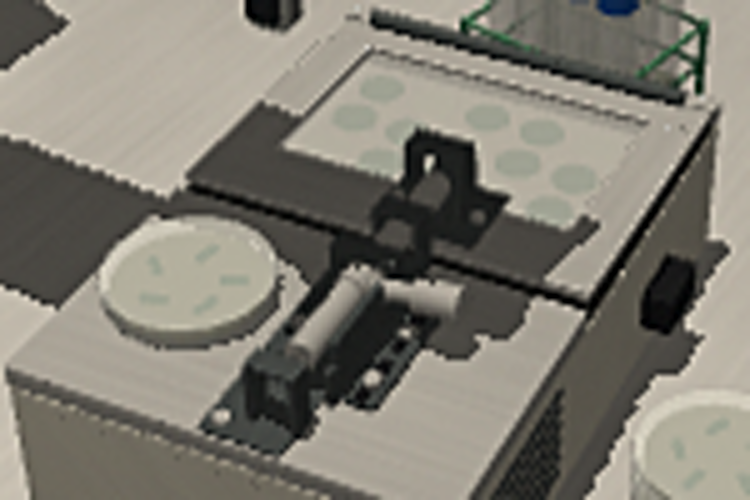

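```bash
python3 - <<'E'
from h import *
print(bot.job_done(), bot.get_obs()['time'])
E
```

```text
the job is handed in; nothing more can be done
the job is handed in; nothing more can be done
```

The bolt is slid across to its stop under the strap and its handle is turned down into the notch. The gripper has let go, and the job was handed in at about 19 s; no verdict was reported.

- **Sliding:** I gripped the knob at 20 N with the jaws along the rod and slid the bolt about 35 mm, the last few millimetres in steps under 1 mm. I took it to be at the stop when 0.6 mm commands moved the bolt only 0.2 mm and the push rose to about 7 N. I then backed off under 1 mm and turned the handle through an arc with low forces.
- **Handle:** the first camera reading of its angle was loose, about 1.3 to 1.4 rad. I then felt the knob from above with shut fingers and met firm contact at z ≈ 0.150–0.151 m, which is the fully-down height. That press peaked at about 5 N.
- **Last picture:** the handle is down in the notch and the bolt's nose is through the strap. The dish, dish stack and tube rack look unmoved. The jar is out of that crop; nothing went near it.
- **Not measured directly:**
  - The lid angle is judged only from the bolt being home.
  - The ramp force felt on the way was about 3 N, lower than the 4–13 N stated, within the sensor's bias of about 1 N.

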